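# Put the milling clamps back with their kind

### The job

The milling set-up has been taken down: put the four clamping pieces left on the blue bench top - strap clamp, step block, tee nut and flange nut - each into the red tray that already holds one of the same kind. Lower each piece, never drop it, so that it lies flat on the tray floor beside its mate, the same way up as it stands now. Leave the aluminium bearing housing and the spanner where they lie.

Things in the scene. Friction and masses are not known exactly. Their poses are not given: they have to be found in the camera images.
- strap_mid (a point): Loose strap clamp on the bench: dark steel bar 100 mm long (its x), 32 mm wide (its y), 20 mm high, with a 14 mm wide lengthwise slot through the middle, teeth across the heel (+x end) and a thinner 12 mm high nose (-x end). This point is its centre, 10 mm above its underside; z up. The long sides at y = +-16 mm are flat, from x = -34 to +50 mm. About 0.4 kg.
- step_mid (a point): Loose step block on the bench: dark steel stair of eight steps, 64 mm long (its x), 30 mm wide (its y), climbing from 9 mm high at the -x end to 44 mm at the +x end (26 mm at the middle). This point is the middle of its length and width, 22 mm above its underside; z up. The sides at y = +-15 mm are flat; its centre of mass lies about 8 mm towards the high end. About 0.4 kg.
- tnut_mid (a point): Loose tee-slot nut on the bench: dark steel, square base 35 by 35 mm, 14 mm high, with a neck 22 mm wide (y) and 35 mm long (x) on top of it, 35 mm high in all, threaded hole from above. This point is its centre, 17.5 mm above its underside; z up. The end faces at x = +-17.5 mm are flat over the full height. About 0.17 kg.
- fnut_mid (a point): Loose flange nut on the bench: dark steel hexagon nut, 30 mm across flats (two of the flats at its y = +-15 mm), standing on its round flange 42 mm across and 6 mm thick, 30 mm high in all, threaded hole from above. This point is its centre, 15 mm above its underside; z up. About 0.15 kg.
- tray_strap: Shallow red stock tray that already holds one loose strap clamp, the same as the one on the bench. It is fixed. Floor 176 (x) by 136 mm (y), floor top 4 mm above the bench; walls 35 mm high lean out to 190 by 150 mm at the rim. Origin: centre of the underside; z up, x runs along the long side, away from the robot (turned up to 0.1 rad). The mate lies in the far half, its nearest edge at x = +10 mm or beyond; the near half (about x -88 to 0 mm, full width) is empty.
- tray_step: Shallow red stock tray that already holds one loose step block, the same as the one on the bench. It is fixed. Floor 176 (x) by 136 mm (y), floor top 4 mm above the bench; walls 35 mm high lean out to 190 by 150 mm at the rim. Origin: centre of the underside; z up, x runs along the long side, away from the robot (turned up to 0.1 rad). The mate lies in the far half, its nearest edge at x = +10 mm or beyond; the near half (about x -88 to 0 mm, full width) is empty.
- tray_tnut: Shallow red stock tray that already holds one loose tee nut, the same as the one on the bench. It is fixed. Floor 176 (x) by 136 mm (y), floor top 4 mm above the bench; walls 35 mm high lean out to 190 by 150 mm at the rim. Origin: centre of the underside; z up, x runs along the long side, away from the robot (turned up to 0.1 rad). The mate lies in the far half, its nearest edge at x = +10 mm or beyond; the near half (about x -88 to 0 mm, full width) is empty.
- tray_fnut: Shallow red stock tray that already holds one loose flange nut, the same as the one on the bench. It is fixed. Floor 176 (x) by 136 mm (y), floor top 4 mm above the bench; walls 35 mm high lean out to 190 by 150 mm at the rim. Origin: centre of the underside; z up, x runs along the long side, away from the robot (turned up to 0.1 rad). The mate lies in the far half, its nearest edge at x = +10 mm or beyond; the near half (about x -88 to 0 mm, full width) is empty.
- housing_mid (a point): Bystander, a customer's part lying among the clamping pieces: aluminium bearing housing, square flange 60 by 60 by 12 mm with a round bored boss 44 mm across, 34 mm high in all. This point is its centre, 17 mm up. Leave it alone.
- spanner: Bystander: steel combination spanner, 240 mm long (its x), 8 mm thick, lying flat on the bench at one side; origin at the middle of its underside. Leave it alone.
Not all that is in view belongs to the job. Leave any brown or orange look-alike of the part that bears step_mid alone.

How it is judged:
By the outcome, as a careful person would: the job done as asked, in the order asked, and still so for the second after the job is handed in, with the robot touching nothing.
It also fails if it takes over 102 s, if anything falls off the work surface, if the arm or the gripper's body presses on something with over 40 N, if the wrist force passes 120 N, or if a joint passes its speed limit or range.

### The arm

A 6-joint arm with a two-finger parallel gripper is mounted at the origin on the work surface. World frame = base frame: x ahead of the robot, y to its left, z up, the work surface at z = 0. Lengths are in m, angles in rad, forces in N, time in s.
With the tool pointing down it reaches from about 0.3 to 0.825 m from the base axis. Payload 5.4 kg.
Tool frame: the origin (TCP) lies on the centre line of the jaws, within the pads' length; the fingertips stand 25 mm ahead of it and the grasp point (between the pads) lies 6 mm ahead of it (env.tip_extent is the z of the fingertips in the tool frame, in m); z points along the fingers, y is the line along which they close (so a half turn about z gives the same grasp; the last joint's range is limited). The gripper opens to 92 mm and grips with 3 to 60 N. Pads are 20 mm wide; open, the fingers measure 128 mm over their backs; the gripper's body (75 mm by 189 mm) begins 69 mm behind the grasp point.
Start: joints at [-0.21, 0.158, 1.597, -0, 1.386, -0.21], TCP at [0.575, -0, 0.24] pointing down, gripper open.
Joint ranges: [-2.91, 2.91], [-0.94, 2.29], [0.18, 2.7], [-1.29, 4.43], [0.17, 2.64], [-3, 3]. Speed limits (rad/s): [2.57, 2.57, 3.14, 3.14, 3.14, 3.14].

### API

Orientations are given as a rotation vector (axis times angle).
In Python, from rig import env, imaging gives the robot as it stands. The module is installed in compiled form; this text tells all that it offers.
- The arm moves only by the tool carry_out, never from a script. Its argument "rows" is text: rows parted by semicolons, each of 7 numbers parted by spaces: the turn, a rotation vector about the tool's x, y, z in degrees, then the shift along the tool's x, y, z in cm, then the opening in per cent of the stroke, from 0 (shut) to 100 (fully open). In form: rx ry rz x y z jaw; .... A call has 1 to 20 rows; each row is the pose to reach, as a shift and turn from the pose commanded when the call began, along the tool's axes at that moment; what a row does not reach only later rows make up. A row lasts 1/12 s, in which the tool goes at most 41.7 mm and 7.16 degrees, less where a joint would pass 70% of its speed; a pose out of reach is approached as far as the arm can. A call with a gripper value outside its range is refused whole. The fingers move at their own pace and stop on an object; the grip force is fixed at half the most. Time passes only in rows, so rows that repeat a pose let the fingers close. It gives the time, the measured TCP pose, the force, the opening and the grip force at its end, in the units of the state.
- env.read_state(): the state, without advancing time (a new reading comes with each control period).
- imaging.capture(name): name is "scene" or "side" or "wrist"; returns a dict with "pixels" (384x512x3 uint8, red, green, blue), "range_z" (384x512 float32, m along the optical axis (not along the pixel's ray), 0 where there is no reading), "vertical_fov" (degrees; the focal length in pixels is half the picture's height over the tangent of half this angle, whatever the lens; pixels are square), "cx", "cy" (the principal point, pixels), "distortion" ([k1, k2, p1, p2, k3] as OpenCV has them; the pictures are not rectified), "world_to_cam" (4x4, takes a point from world to camera coordinates); the wrist camera has in their place "T_tool_cam" (4x4, takes a point from camera to tool coordinates, whose origin is the TCP and whose axes are the flange's). Camera axes: x right, y down, z forward; pixel columns grow to the right and rows downward; lengths in m; the calibration is good to about 2 mm. A picture is of the moment at which its call begins: read the wrist's pose just before it.
- env.sign_off(): hands the job in; it is judged then, once.
The state is a dict: "time_s": time; "joint_pos": joint angles; "qd": joint speeds; "joint_efforts": joint torques, N m; "tcp_pos": TCP position; "tool_rot": TCP orientation; "ft_force": force on the tool from outside, world axes, zero at the start; "moment": the same for the moment, N m; "gripper_width": finger opening in m; "grasp_force": force on a finger pad.
Only numpy, scipy, OpenCV 4.12 (cv2) and the standard library are available. Lean on these libraries where they do the work, as an engineer would, in place of code of your own. Each camera call takes 0.05 s, during which the arm holds its last target. There are 200 camera calls.

## Working session

There is one attempt and no reset: what is moved stays moved. The work goes in short steps, Python scripts to look and compute and a tool call to move; the robot and the scene stay as the last step left them, time stands still between calls to the robot, and variables do not carry over. Pictures are saved under pics/ and viewed, at most 16 in all, crops included, and the job is handed in when it is done.

Besides the shell and the picture viewer there is one more tool, called after "Emit:" by a JSON object that holds its "fn" and its "kwargs". carry_out: Moves the arm, as the interface text tells. Its arguments: {"type":"object","properties":{"rows":{"type":"string"}},"required":["rows"]}

```bash
mkdir -p pics; cat > h.py <<'E'
import numpy as np, cv2
from rig import env, imaging
from scipy.spatial.transform import Rotation as R
def cap(n):
    s=env.read_state(); c=imaging.capture(n)
    h,w=c["pixels"].shape[:2]; f=h/2/np.tan(np.radians(c["vertical_fov"])/2)
    c["K"]=np.array([[f,0,c["cx"]],[0,f,c["cy"]],[0,0,1]]); c["D"]=np.array(c["distortion"],float)
    if n=="wrist":
        T=np.eye(4); T[:3,:3]=R.from_rotvec(s["tool_rot"]).as_matrix(); T[:3,3]=s["tcp_pos"]
        c["T"]=T@np.array(c["T_tool_cam"])
    else: c["T"]=np.linalg.inv(np.array(c["world_to_cam"]))
    return c
def save(c,name,box=None,scale=1.5):
    p=c["pixels"][:,:,::-1]
    if box: p=p[box[1]:box[3],box[0]:box[2]]
    cv2.imwrite("pics/"+name,cv2.resize(p,None,fx=scale,fy=scale,interpolation=cv2.INTER_CUBIC))
def rays(c,uv):
    q=cv2.undistortPoints(np.array(uv,float).reshape(-1,1,2),c["K"],c["D"]).reshape(-1,2)
    return np.c_[q,np.ones(len(q))]
def onplane(c,uv,z):
    d=rays(c,uv)@c["T"][:3,:3].T; o=c["T"][:3,3]
    return o+d*((z-o[2])/d[:,2])[:,None]
def cloud(c):
    h,w=c["range_z"].shape; v,u=np.mgrid[:h,:w]
    P=rays(c,np.c_[u.ravel(),v.ravel()])*c["range_z"].reshape(-1,1)
    return (P@c["T"][:3,:3].T+c["T"][:3,3]).reshape(h,w,3)
E
python3 - <<'E'
from h import *
for n in("scene","side","wrist"):
    c=cap(n); save(c,n+"0.png"); print(n,c["T"][:3,3].round(3),c["T"][:3,2].round(2),c["vertical_fov"],c["D"],(c["range_z"]>0).mean())
s=env.read_state(); print(s)
E
```

```text
scene [1.5   0.515 1.028] [-0.7  -0.32 -0.64] 46.476339517933354 [-0.15478079  0.          0.          0.          0.        ] 0.9956309000651041
side [ 0.329 -0.745  0.675] [ 0.12  0.76 -0.64] 54.69390757225781 [-0.01974296  0.          0.          0.          0.        ] 0.9959564208984375
wrist [0.574 0.076 0.384] [-0.   -0.27 -0.96] 64.70317634139607 [-0.00932534  0.          0.          0.          0.        ] 0.9960174560546875
{'time_s': 0.15, 'joint_pos': array([-2.10055819e-01,  1.58851772e-01,  1.59792520e+00, -3.71998370e-05,
        1.38620352e+00, -2.10113702e-01]), 'qd': array([-8.50827603e-04, -3.16417929e-03, -2.59263065e-03,  3.84584312e-04,
       -2.31288913e-04,  6.82968882e-06]), 'joint_efforts': array([ 3.99315013e-04, -3.85916662e+01, -3.22434962e+01,  7.02334754e-02,
        3.51220253e-02, -9.48688057e-05]), 'tcp_pos': array([5.74556518e-01, 8.77029683e-05, 2.38883482e-01]), 'tool_rot': array([-2.22056011e+00, -2.22070387e+00,  1.23387378e-03]), 'ft_force': array([ 0.42580013, -0.70843868,  0.91460838]), 'moment': array([-0.01261315, -0.07463753,  0.05777805]), 'grasp_force': 0.0, 'gripper_width': 0.09221435452143119}
```

View pics/scene0.png

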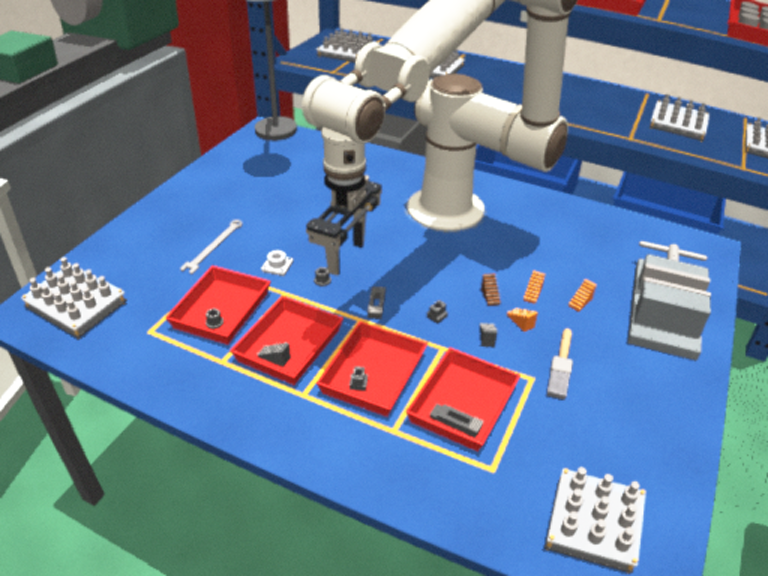

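View pics/side0.png

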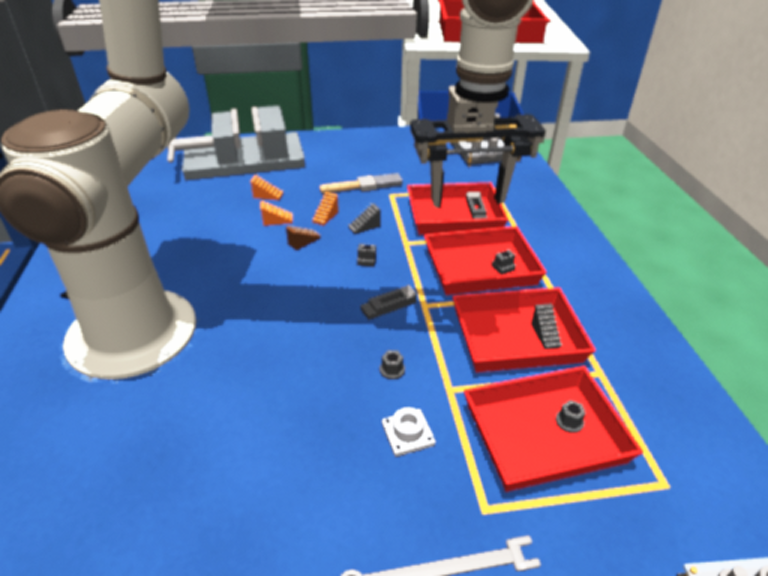

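View pics/wrist0.png

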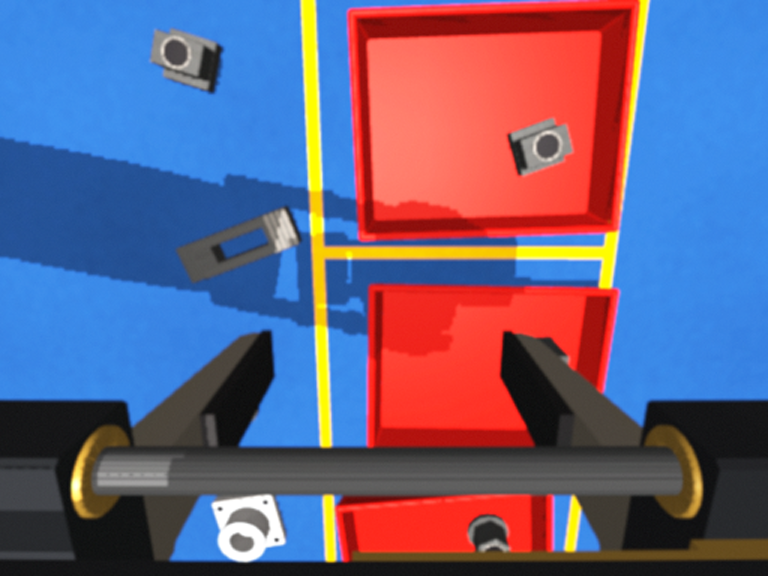

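The scene, side and wrist views show four dark loose pieces in the area between robot and trays (scene px at 1.5x):

- flange nut (322,275)
- strap (376,302)
- tee nut (437,310)
- step block (488,333)

Step block candidates: dark grey (488,333), brown (520,318), and orange (491,288), (535,285) and (583,294). The dark grey one matches "dark steel". I'll measure next and crop it to confirm.

```bash
cat > seg.py <<'E'
from h import *
def objs(c,zmin=0.006,zmax=0.06,xr=(0.28,0.53),yr=(-0.4,0.45),dark=True):
    P=cloud(c); px=c["pixels"].astype(int); mx=px.max(2); mn=px.min(2)
    m=(P[...,2]>zmin)&(P[...,2]<zmax)&(P[...,0]>xr[0])&(P[...,0]<xr[1])&(P[...,1]>yr[0])&(P[...,1]<yr[1])&(c["range_z"]>0)
    n,l,st,ce=cv2.connectedComponentsWithStats(m.astype(np.uint8))
    for i in range(1,n):
        if st[i,4]<25: continue
        k=l==i; p=P[k]; 
        r=cv2.minAreaRect((p[:,:2]*1000).astype(np.float32))
        print("px",ce[i].round(),"n",st[i,4],"xy",np.round(r[0],1),"sz",np.round(r[1],1),"a",round(r[2],1),"ztop",np.round(np.percentile(p[:,2],95)*1000,1),"rgb",np.median(px[k],axis=0))
if __name__=="__main__":
    for n in("scene","side"):
        c=cap(n); print(n); objs(c)
        px=c["pixels"].astype(int); red=(px[...,0]>110)&(px[...,1]<70)&(px[...,2]<70)
        P=cloud(c); m=red&(P[...,2]>0.030)&(P[...,2]<0.042)&(P[...,0]>0.45)&(P[...,0]<0.85)
        nn,l,st,ce=cv2.connectedComponentsWithStats(cv2.morphologyEx(red.astype(np.uint8)*((P[...,0]>0.45)&(P[...,0]<0.85)).astype(np.uint8),cv2.MORPH_CLOSE,np.ones((3,3))))
        for i in range(1,nn):
            if st[i,4]<800: continue
            p=P[(l==i)&m]; r=cv2.minAreaRect((p[:,:2]*1000).astype(np.float32)); f=P[(l==i)&(P[...,2]<0.01)]
            print("tray px",ce[i].round(),"xy",np.round(r[0],1),np.round(r[1],1),round(r[2],1),"floor z",np.median(f[:,2]).round(4))
        b=P[(px[...,2]>150)&(px[...,0]<80)&(P[...,0]>0.3)&(P[...,0]<0.55)&(abs(P[...,1])<.3)]; print("bench z",np.median(b[:,2]))
    s=cap("side"); save(s,"side_step.png",(150,100,300,200),5)
E
python3 seg.py
```

```text
scene
px [184. 175.] n 226 xy [ 440.6 -268.6] sz [65.8 62.4] a 8.8 ztop 37.2 rgb [233. 236. 239.]
px [215. 183.] n 101 xy [ 435.2 -142.8] sz [42.  36.1] a 29.5 ztop 33.9 rgb [91. 95. 99.]
px [326. 192.] n 196 xy [305.8 234.6] sz [73.3 34.2] a 33.4 ztop 43.7 rgb [148. 106.  81.]
px [251. 201.] n 175 xy [452.7  10.6] sz [105.8  32.2] a 20.1 ztop 24.5 rgb [85. 86. 94.]
px [292. 207.] n 138 xy [429.7 151.4] sz [35.8 39.8] a 71.4 ztop 39.2 rgb [85.  89.  95.5]
px [349. 211.] n 193 xy [350.9 329.7] sz [70.3 52.4] a 57.5 ztop 44.3 rgb [176.  98.  53.]
px [325. 222.] n 147 xy [438.5 274.1] sz [68.5 33. ] a 23.2 ztop 44.6 rgb [67. 73. 91.]
px [373. 237.] n 228 xy [440.1 437.9] sz [175.6  24.2] a 0.5 ztop 22.7 rgb [245.  228.5 188.5]
tray px [144. 201.] xy [ 636.6 -296.1] [201.8 159.1] 6.5 floor z 0.0064
tray px [193. 224.] xy [661.3 -97.2] [159.2 201.7] 89.3 floor z 0.0055
tray px [243. 240.] xy [653.5 102. ] [201.3 156.2] 1.9 floor z 0.0058
tray px [304. 263.] xy [647.  296.4] [152.5 200.6] 87.1 floor z 0.0063
bench z 0.0010746147243854143
side
px [228. 130.] n 478 xy [402.6 406.5] sz [242.1 108.8] a 39.0 ztop 40.8 rgb [220.  146.5  98. ]
px [244. 145.] n 248 xy [437.  274.4] sz [66.4 36.2] a 18.7 ztop 44.0 rgb [ 98. 103. 107.]
px [201. 157.] n 186 xy [303.9 234.8] sz [65.8 33.6] a 34.6 ztop 42.9 rgb [75.  43.5 27. ]
px [244. 169.] n 167 xy [426.4 146.2] sz [32.1 34.9] a 76.7 ztop 37.1 rgb [70. 76. 81.]
px [259. 200.] n 417 xy [451.    8.2] sz [102.2  35.1] a 19.8 ztop 22.1 rgb [62. 63. 64.]
px [261. 242.] n 226 xy [ 432.4 -148.7] sz [35.6 36.7] a 36.2 ztop 31.8 rgb [77.  79.5 83. ]
px [271. 287.] n 724 xy [ 436.6 -272.7] sz [60.3 60.3] a 9.6 ztop 34.6 rgb [248. 249. 250.]
tray px [328. 188.] xy [648.3  97.7] [204.4 565.5] 2.0 floor z 0.0047
tray px [365. 285.] xy [ 631.5 -301.3] [198.4 158.3] 5.6 floor z 0.0038
bench z 0.00014311678713518905
```

View pics/side_step.png

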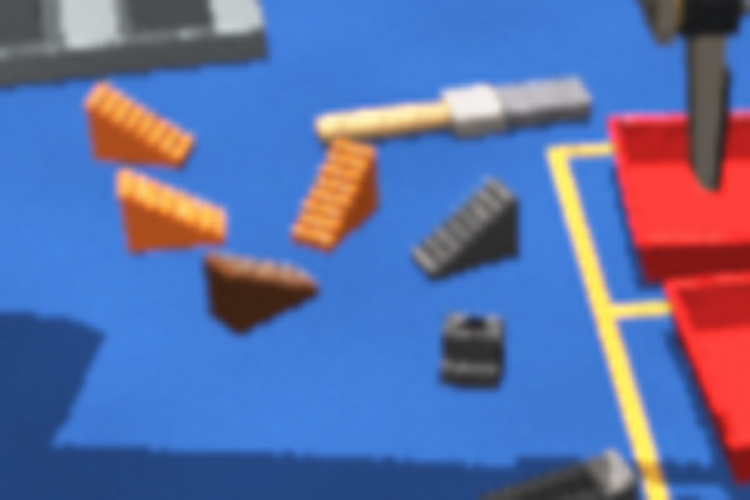

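The crop shows the dark steel step block at crop (470,230). The brown one at (255,290) and the oranges at (335,195), (140,125) and (170,215) are look-alikes to leave alone. Measured heights (44, 22, 37 and 32 mm) and sizes match the descriptions. First I'll move above the strap with the yaw aligned.

Emit:
{"fn": "carry_out", "kwargs": {"rows": "0 0 70 1 -12 4 65;0 0 70 1 -12 4 65;0 0 70 1 -12 4 65;0 0 70 1 -12 4 65;0 0 70 1 -12 4 65;0 0 70 1 -12 4 65;0 0 70 1 -12 4 65;0 0 70 1 -12 4 65;0 0 70 1 -12 4 65;0 0 70 1 -12 4 65;0 0 70 1 -12 4 65;0 0 70 1 -12 4 65;0 0 70 1 -12 4 65;0 0 70 1 -12 4 65"}}

```text
time_s: 1.47
tcp_pos: [0.455, 0.01, 0.1996]
tool_rot: [-3.093, -0.548, 0.0]
ft_force: [-0.2, -0.7, -0.3]
gripper_width: 0.0599
grasp_force: 0.0
```

```bash
cat > look.py <<'E'
import sys
from seg import *
def tool(): 
    s=env.read_state(); return s["tcp_pos"],R.from_rotvec(s["tool_rot"]).as_matrix()
if __name__=="__main__":
    p,M=tool(); print("t",env.read_state()["time_s"],"tcp",p.round(4),"y-axis deg",np.degrees(np.arctan2(M[1,1],M[0,1])).round(2),"tilt",M[:,2].round(3))
    c=cap("wrist"); P=cloud(c); px=c["pixels"].astype(int)
    d=np.linalg.norm(P[...,:2]-p[:2],axis=2)
    m=(P[...,2]>0.006)&(P[...,2]<0.06)&(d<0.075)&(px.max(2)-px.min(2)<60)
    n,l,st,ce=cv2.connectedComponentsWithStats(m.astype(np.uint8))
    for i in range(1,n):
        if st[i,4]<300: continue
        q=P[l==i]; zt=np.percentile(q[:,2],97)
        print("px",ce[i].round(),"n",st[i,4],"ztop",zt.round(4))
        for nm,lo,hi in(("all",.006,1),("top",zt-.006,1)):
            r=q[(q[:,2]>lo)&(q[:,2]<hi)]; b=cv2.minAreaRect((r[:,:2]*1000).astype(np.float32))
            print(" ",nm,np.round(b[0],1),np.round(b[1],1),round(b[2],1),"tool-axes mm",((np.append(np.array(b[0])/1000,0)-p)@M*1000).round(1)[:2])
    g=P[(px[...,2]>150)&(px[...,0]<90)]; print("bench",np.median(g[:,2]))
    if len(sys.argv)>1: save(c,sys.argv[1])
E
python3 look.py w1.png
```

```text
t 1.4667 tcp [0.455  0.01   0.1996] y-axis deg -69.9 tilt [-0.  0. -1.]
px [258. 178.] n 1983 ztop 0.0222
  all [449.9   9.5] [99.3 31.5] 20.9 tool-axes mm [-4.9 -1.2]
  top [456.7  12. ] [84.8 31.5] 20.8 tool-axes mm [ 2.4 -1.3]
bench 0.00013669915136127475
```

View pics/w1.png

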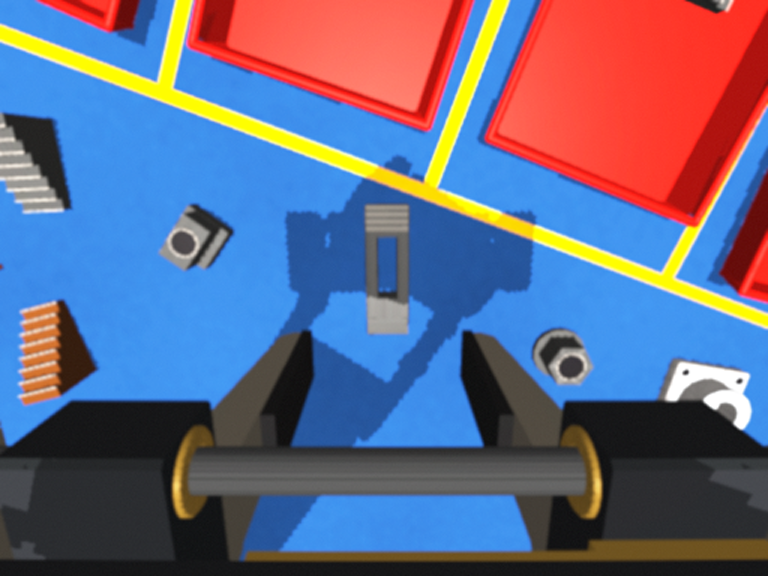

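The strap lies between the fingers at px (387,270). It measures 99×31.5 mm, is 22 mm high, and its heel points towards the tray. Next I descend and grip.

Emit:
{"fn": "carry_out", "kwargs": {"rows": "0 0 -0.8 -0.2 -0.1 3 65;0 0 -0.8 -0.2 -0.1 7 65;0 0 -0.8 -0.2 -0.1 11 65;0 0 -0.8 -0.2 -0.1 14 65;0 0 -0.8 -0.2 -0.1 16 65;0 0 -0.8 -0.2 -0.1 17 65;0 0 -0.8 -0.2 -0.1 17 65;0 0 -0.8 -0.2 -0.1 17 0;0 0 -0.8 -0.2 -0.1 17 0;0 0 -0.8 -0.2 -0.1 17 0;0 0 -0.8 -0.2 -0.1 17 0;0 0 -0.8 -0.2 -0.1 17 0;0 0 -0.8 -0.2 -0.1 17 0;0 0 -0.8 -0.2 -0.1 17 0"}}

```text
time_s: 2.68
tcp_pos: [0.4539, 0.0099, 0.0309]
tool_rot: [3.089, 0.567, 0.003]
ft_force: [-0.5, -1.1, 6.1]
gripper_width: 0.0319
grasp_force: 30.0
```

Gripped at 31.9 mm with 30 N. Lifting and carrying to above the near half of the strap tray.

Emit:
{"fn": "carry_out", "kwargs": {"rows": "0 0 0 0 0 -2 0;0 0 0 0 0 -5 0;0 0 0 0 0 -9 0;0 0 0 0 0 -12 0;0 0 -7 3 -2.5 -12 0;0 0 -14 6 -5 -12 0;0 0 -20 9 -8 -12 0;0 0 -26 12 -10.5 -12 0;0 0 -32 15 -13 -12 0;0 0 -38 17.5 -15.5 -12 0;0 0 -44 20 -18 -12 0;0 0 -50 22.5 -20 -12 0;0 0 -56 24 -21.5 -12 0;0 0 -61 24.4 -21.8 -12 0;0 0 -66 24.4 -21.8 -12 0;0 0 -66 24.4 -21.8 -12 0;0 0 -66 24.4 -21.8 -12 0"}}

```text
time_s: 4.1
tcp_pos: [0.6025, 0.3005, 0.1482]
tool_rot: [-2.284, -2.155, 0.004]
ft_force: [0.2, -0.8, -5.1]
gripper_width: 0.0318
grasp_force: 30.0
```

```bash
cat > tray.py <<'E'
import sys
from look import *
def tray(c,near):
    P=cloud(c); px=c["pixels"].astype(int)
    m=(px[...,0]>110)&(px[...,1]<90)&(px[...,2]<90)&(np.linalg.norm(P[...,:2]-near,axis=2)<0.14)
    rim=P[m&(P[...,2]>0.031)&(P[...,2]<0.046)]
    # floor region (flat, z<8mm)
    fl=P[m&(P[...,2]<0.008)]
    return rim,fl
if __name__=="__main__":
    near=np.array([float(sys.argv[1]),float(sys.argv[2])]); p,M=tool()
    print("t",env.read_state()["time_s"],"tcp",p.round(4),"y-axis deg",np.degrees(np.arctan2(M[1,1],M[0,1])).round(2))
    for n in("wrist","scene"):
        c=cap(n); rim,fl=tray(c,near)
        for nm,q in(("rim",rim),("floor",fl)):
            if len(q)<50: continue
            b=cv2.minAreaRect((q[:,:2]*1000).astype(np.float32)); print(n,nm,len(q),np.round(b[0],1),np.round(b[1],1),round(b[2],2),"z",np.median(q[:,2]).round(4),"xmin",q[:,0].min().round(4),"y",q[:,1].min().round(4),q[:,1].max().round(4))
        if n=="wrist" and len(sys.argv)>3: save(c,sys.argv[3])
E
python3 tray.py .647 .296 w2.png
```

```text
t 4.1 tcp [0.6025 0.3005 0.1482] y-axis deg -3.33
wrist rim 3810 [642.1 297.3] [157.  198.6] 86.95 z 0.0374 xmin 0.5414 y 0.2196 0.3808
wrist floor 12355 [653.3 295.3] [141.8 202.6] 87.57 z 0.0042 xmin 0.551 y 0.2225 0.3698
scene rim 488 [645.7 272.9] [206.8 202.8] 86.49 z 0.0374 xmin 0.5419 y 0.1734 0.3791
scene floor 1486 [624.6 261.9] [208.  226.5] 87.91 z 0.0042 xmin 0.5125 y 0.1571 0.3683
```

View pics/w2.png

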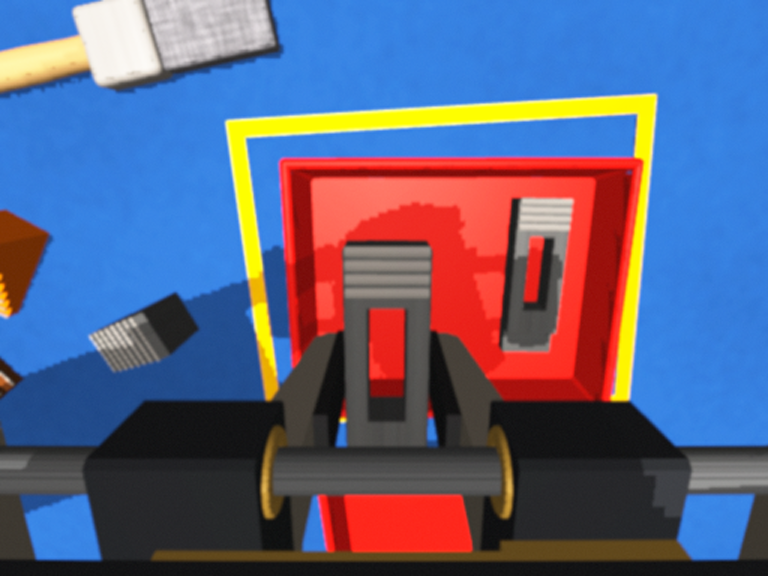

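The strap is held level at px (387,330). The tray fills px (290–640, 160–400+) and its mate is at (540,275). The tray centre is about (643,297) mm at −3°, so the near half is clear. Lowering.

Emit:
{"fn": "carry_out", "kwargs": {"rows": "0 0 0 0 0 3 0;0 0 0 0 0 6 0;0 0 0 0 0 8.5 0;0 0 0 0 0 10 0;0 0 0 0 0 10.7 0;0 0 0 0 0 11 0;0 0 0 0 0 11.2 0;0 0 0 0 0 11.3 0;0 0 0 0 0 11.3 0;0 0 0 0 0 11.3 0"}}

```text
time_s: 5.03
tcp_pos: [0.6044, 0.301, 0.0381]
tool_rot: [2.282, 2.158, 0.003]
ft_force: [-0.4, -0.1, -4.2]
gripper_width: 0.0318
grasp_force: 30.0
```

Emit:
{"fn": "carry_out", "kwargs": {"rows": "0 0 0 0 0 0 0;0 0 0 0 0 0.1 0;0 0 0 0 0 0.2 0;0 0 0 0 0 0.25 0;0 0 0 0 0 0.25 0;0 0 0 0 0 0.25 0"}}

```text
time_s: 5.53
tcp_pos: [0.6038, 0.3008, 0.035]
tool_rot: [2.282, 2.158, 0.001]
ft_force: [-2.7, -0.7, 1.9]
gripper_width: 0.0317
grasp_force: 30.0
```

Touching the floor: z is 35.0 mm and the weight has come off the wrist. Releasing and retreating.

Emit:
{"fn": "carry_out", "kwargs": {"rows": "0 0 0 0 0 0 48;0 0 0 0 0 0 48;0 0 0 0 0 0 48;0 0 0 0 0 0 48;0 0 0 0 0 -1.5 48;0 0 0 0 0 -4 48;0 0 0 0 0 -8 48;0 0 0 0 0 -12 48;0 0 0 0 0 -16 48;0 0 0 0 0 -16 48"}}

```text
time_s: 6.37
tcp_pos: [0.6084, 0.3023, 0.2067]
tool_rot: [2.276, 2.153, 0.026]
ft_force: [0.6, -0.1, 1.8]
gripper_width: 0.044
grasp_force: 0.0
```

```bash
python3 look.py w3.png
```

```text
t 6.3667 tcp [0.6084 0.3023 0.2067] y-axis deg -3.19 tilt [ 0.018  0.005 -1.   ]
px [251. 180.] n 1759 ztop 0.0262
  all [602.7 298.2] [98.6 30.1] 87.1 tool-axes mm [-5.7 -9. ]
  top [603.1 305.3] [84.4 30.1] 87.1 tool-axes mm [ 1.4 -9.1]
bench 4.355608204553718e-05
```

View pics/w3.png

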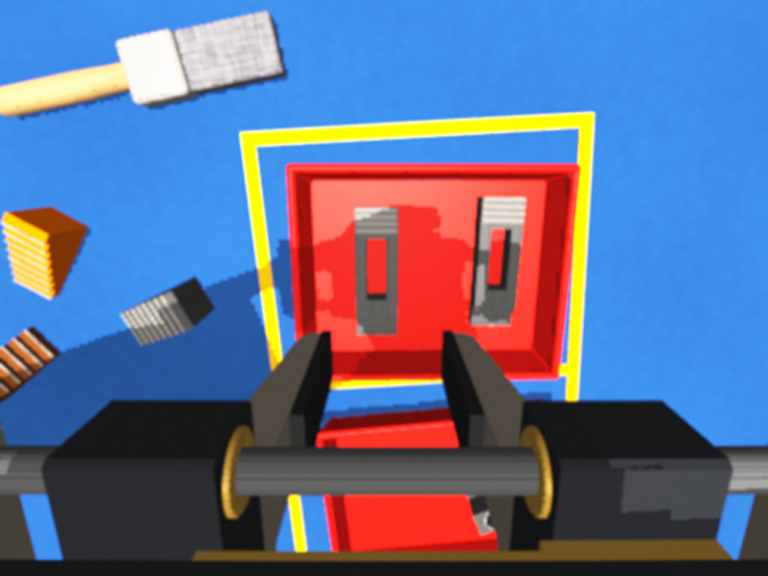

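The strap lies flat at px (376,270), beside its mate at (498,262). Next, the step block.

Emit:
{"fn": "carry_out", "kwargs": {"rows": "0 0 7 -0.5 -2.5 0 65;0 0 14 -1 -5 0 65;0 0 21 -1.5 -8 0 65;0 0 28 -2 -11 0 65;0 0 35 -2.5 -13 0 65;0 0 42 -3 -15 0 65;0 0 49 -3.3 -15.8 0 65;0 0 56 -3.3 -15.8 0 65;0 0 63 -3.3 -15.8 0 65;0 0 67 -3.3 -15.8 0 65;0 0 67 -3.3 -15.8 0 65;0 0 67 -3.3 -15.8 0 65;0 0 67 -3.3 -15.8 0 65"}}

```text
time_s: 7.5
tcp_pos: [0.4436, 0.2764, 0.1939]
tool_rot: [3.094, 0.543, -0.001]
ft_force: [-0.6, -0.0, -0.2]
gripper_width: 0.0598
grasp_force: 0.0
```

```bash
python3 look.py w4.png
```

```text
t 7.5 tcp [0.4436 0.2764 0.1939] y-axis deg -70.09 tilt [-0.001 -0.    -1.   ]
px [257. 183.] n 1581 ztop 0.045
  all [434.8 274.7] [64.7 30.1] 22.7 tool-axes mm [-8.8 -1.4]
  top [457.  284.2] [16.9 29.5] 21.6 tool-axes mm [15.3 -2.7]
bench 0.00010403183486096257
```

View pics/w4.png

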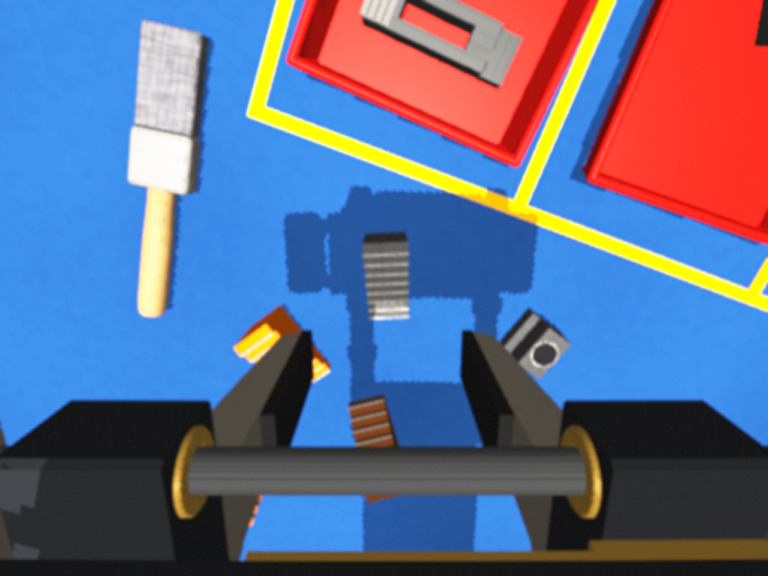

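The dark step block is at px (387,275), measuring 64.7×30 mm, 45 mm high, at 22.5°. The orange one at (280,345) is clear of the finger path. Descend and grip 8 mm towards the high end.

Emit:
{"fn": "carry_out", "kwargs": {"rows": "0 0 -2.5 0 -0.2 3 65;0 0 -2.5 0 -0.2 7 65;0 0 -2.5 0 -0.2 11 65;0 0 -2.5 0 -0.2 14 65;0 0 -2.5 0 -0.2 15.8 65;0 0 -2.5 0 -0.2 16.4 65;0 0 -2.5 0 -0.2 16.4 65;0 0 -2.5 0 -0.2 16.4 65;0 0 -2.5 0 -0.2 16.4 0;0 0 -2.5 0 -0.2 16.4 0;0 0 -2.5 0 -0.2 16.4 0;0 0 -2.5 0 -0.2 16.4 0;0 0 -2.5 0 -0.2 16.4 0;0 0 -2.5 0 -0.2 16.4 0;0 0 -2.5 0 -0.2 16.4 0"}}

```text
time_s: 8.8
tcp_pos: [0.444, 0.2783, 0.0309]
tool_rot: [3.082, 0.608, 0.002]
ft_force: [-0.1, -3.6, 6.2]
gripper_width: 0.0297
grasp_force: 30.0
```

Emit:
{"fn": "carry_out", "kwargs": {"rows": "0 0 0 0 0 -2 0;0 0 0 0 0 -5 0;0 0 0 0 0 -9 0;0 0 0 0 0 -13 0;0 0 -5 0.2 3 -14 0;0 0 -11 0.4 6.5 -14 0;0 0 -17 0.6 10 -14 0;0 0 -23 0.8 14 -14 0;0 0 -29 1 18 -14 0;0 0 -35 1.2 22 -14 0;0 0 -41 1.4 26 -14 0;0 0 -47 1.6 30 -14 0;0 0 -53 1.8 34 -14 0;0 0 -58 2 37 -14 0;0 0 -63 2.1 39 -14 0;0 0 -67 2.1 40.6 -14 0;0 0 -67 2.1 40.6 -14 0;0 0 -67 2.1 40.6 -14 0;0 0 -67 2.1 40.6 -14 0"}}

```text
time_s: 10.38
tcp_pos: [0.6157, -0.0881, 0.1689]
tool_rot: [-2.234, -2.205, 0.001]
ft_force: [0.7, 0.1, -3.8]
gripper_width: 0.0298
grasp_force: 30.0
```

```bash
python3 tray.py .658 -.098 w5.png
```

```text
t 10.3833 tcp [ 0.6157 -0.0881  0.1689] y-axis deg -0.75
wrist rim 3787 [657.1 -73.4] [199.  203.4] 0.34 z 0.0374 xmin 0.5578 y -0.1752 0.0286
wrist floor 12097 [653.1 -67.4] [204.8 190.9] 89.43 z 0.0042 xmin 0.558 y -0.1703 0.0346
scene rim 461 [661.7 -98.3] [255.7 202.2] 89.27 z 0.0368 xmin 0.5604 y -0.2258 0.0294
scene floor 1168 [659.7 -92.5] [268.2 188.1] 88.85 z 0.0045 xmin 0.5641 y -0.2266 0.0417
```

View pics/w5.png

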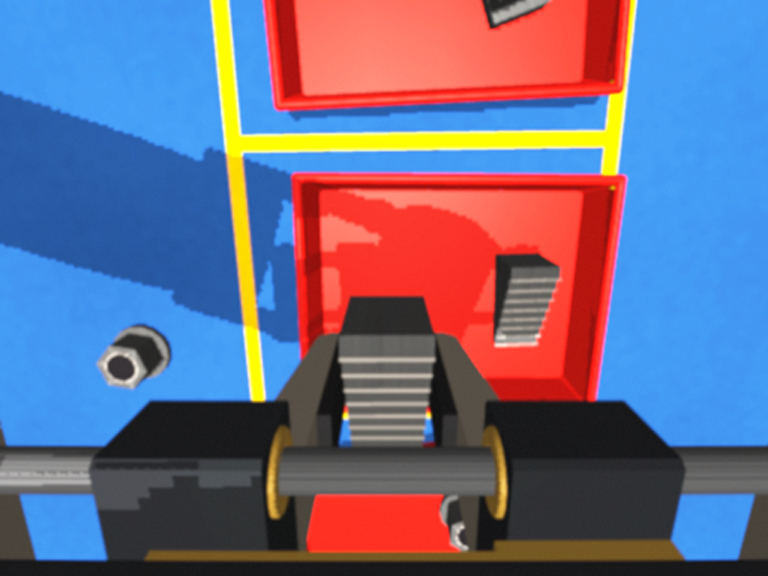

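The step block is held level at px (387,370). The tray floor near half (305–460, 190–390) is clear and the mate is at (525,300). Lowering.

Emit:
{"fn": "carry_out", "kwargs": {"rows": "0 0 0 0 0 3 0;0 0 0 0 0 6.5 0;0 0 0 0 0 10 0;0 0 0 0 0 12 0;0 0 0 0 0 12.8 0;0 0 0 0 0 13.1 0;0 0 0 0 0 13.2 0;0 0 0 0 0 13.3 0;0 0 0 0 0 13.4 0;0 0 0 0 0 13.4 0;0 0 0 0 0 13.4 0;0 0 0 0 0 13.4 0"}}

```text
time_s: 11.48
tcp_pos: [0.6171, -0.0894, 0.0369]
tool_rot: [2.234, 2.207, 0.001]
ft_force: [0.5, -0.9, -4.0]
gripper_width: 0.0295
grasp_force: 30.0
```

Emit:
{"fn": "carry_out", "kwargs": {"rows": "0 0 0 0 0 0.1 0;0 0 0 0 0 0.15 0;0 0 0 0 0 0.2 0;0 0 0 0 0 0.2 0;0 0 0 0 0 0.2 0"}}

```text
time_s: 11.9
tcp_pos: [0.6169, -0.0894, 0.035]
tool_rot: [2.235, 2.208, -0.0]
ft_force: [-3.7, 0.1, 5.7]
gripper_width: 0.0296
grasp_force: 30.0
```

Emit:
{"fn": "carry_out", "kwargs": {"rows": "0 0 0 0 0 0 48;0 0 0 0 0 0 48;0 0 0 0 0 0 48;0 0 0 0 0 0 48;0 0 0 0 0 -1.5 48;0 0 0 0 0 -4 48;0 0 0 0 0 -8 48;0 0 0 0 0 -12 48;0 0 0 0 0 -16 48;0 0 0 0 0 -16 48;0 0 0 0 0 -16 48"}}

```text
time_s: 12.82
tcp_pos: [0.6187, -0.0899, 0.1977]
tool_rot: [2.23, 2.203, 0.005]
ft_force: [0.5, 0.3, -1.2]
gripper_width: 0.044
grasp_force: 0.0
```

```bash
python3 look.py w6.png; python3 - <<'E'
from seg import *
for n in("scene","wrist"):
    print(n);objs(cap(n),yr=(-0.2,0.2))
E
```

```text
t 12.8167 tcp [ 0.6187 -0.0899  0.1977] y-axis deg -0.7 tilt [ 0.007 -0.002 -1.   ]
px [255. 183.] n 1464 ztop 0.0489
  all [615.9 -97.4] [64.  28.2] 89.7 tool-axes mm [-7.1 -4. ]
  top [616.1 -73.7] [16.6 27.3] 89.3 tool-axes mm [16.6 -4.1]
px [325. 180.] n 301 ztop 0.0486
  all [691.5 -93.4] [ 4.  38.4] 1.0 tool-axes mm [-2.2 71.5]
  top [691.3 -82.2] [ 3.8 15.9] 0.8 tool-axes mm [ 9.  71.1]
bench 9.088394103756725e-05
scene
px [215. 183.] n 104 xy [ 430.8 -154.2] sz [65.2 35.6] a 70.7 ztop 33.6 rgb [ 91.  98. 101.]
px [292. 207.] n 138 xy [430.1 146.5] sz [46.4 43.7] a 73.1 ztop 38.3 rgb [85. 94. 96.]
wrist
px [ 98. 229.] n 1065 xy [ 434.9 -143.8] sz [35.5 38.8] a 17.4 ztop 31.3 rgb [108. 110. 110.]
```

View pics/w6.png

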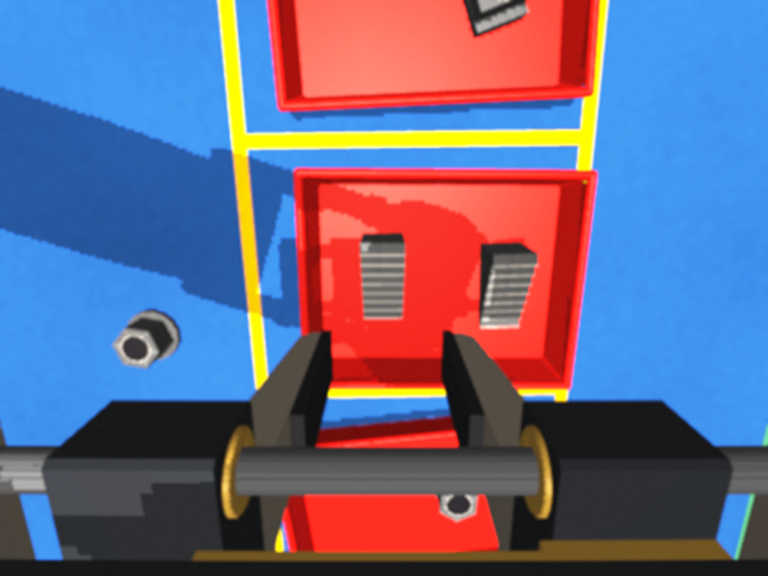

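The step block lies flat at px (383,278), beside its mate at (508,287). Next, the tee nut.

Emit:
{"fn": "carry_out", "kwargs": {"rows": "0 0 2 2 -2 0 65;0 0 4 4.5 -4 0 65;0 0 6 7 -6 0 65;0 0 8 10 -8.5 0 65;0 0 10 13 -11 0 65;0 0 12 16 -13.5 0 65;0 0 14 19 -16 0 65;0 0 15 21.5 -18 0 65;0 0 15 23.5 -19.2 0 65;0 0 15 23.5 -19.2 0 65;0 0 15 23.5 -19.2 0 65;0 0 15 23.5 -19.2 0 65"}}

```text
time_s: 13.97
tcp_pos: [0.4273, 0.1476, 0.193]
tool_rot: [-2.503, -1.897, 0.003]
ft_force: [0.1, 0.4, 0.2]
gripper_width: 0.0596
grasp_force: 0.0
```

```bash
python3 look.py w7.png
```

```text
t 13.9667 tcp [0.4273 0.1476 0.193 ] y-axis deg -15.7 tilt [-0.002 -0.001 -1.   ]
px [257. 177.] n 1058 ztop 0.0366
  all [426.7 153. ] [28.7 34.9] 73.8 tool-axes mm [ 5.2 -1.7]
  top [425.6 150. ] [22.6 34.4] 73.3 tool-axes mm [ 2.1 -1.9]
bench 0.00012753528454206853
```

View pics/w7.png

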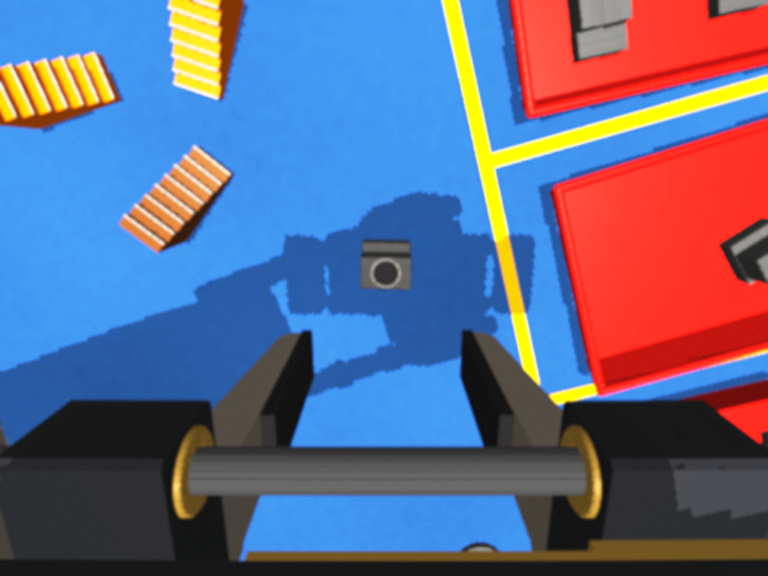

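The tee nut is at px (386,265): neck top 22.6×34.4 mm, long axis along the closing line, 36.6 mm high. So the jaws meet the end faces. Descend and grip.

Emit:
{"fn": "carry_out", "kwargs": {"rows": "0 0 0.9 0.2 -0.2 3 65;0 0 0.9 0.2 -0.2 7 65;0 0 0.9 0.2 -0.2 11 65;0 0 0.9 0.2 -0.2 14 65;0 0 0.9 0.2 -0.2 15.6 65;0 0 0.9 0.2 -0.2 16.2 65;0 0 0.9 0.2 -0.2 16.2 65;0 0 0.9 0.2 -0.2 16.2 65;0 0 0.9 0.2 -0.2 16.2 0;0 0 0.9 0.2 -0.2 16.2 0;0 0 0.9 0.2 -0.2 16.2 0;0 0 0.9 0.2 -0.2 16.2 0;0 0 0.9 0.2 -0.2 16.2 0;0 0 0.9 0.2 -0.2 16.2 0"}}

```text
time_s: 15.18
tcp_pos: [0.4269, 0.1506, 0.0329]
tool_rot: [2.518, 1.877, 0.002]
ft_force: [-0.8, 0.3, 5.9]
gripper_width: 0.0348
grasp_force: 30.0
```

Emit:
{"fn": "carry_out", "kwargs": {"rows": "0 0 0 0 0 -2 0;0 0 0 0 0 -5 0;0 0 0 0 0 -9 0;0 0 0 0 0 -13 0;0 0 -2 0 2 -13 0;0 0 -5 0 5 -13 0;0 0 -8 0.1 8 -13 0;0 0 -11 0.1 11 -13 0;0 0 -14 0.2 14 -13 0;0 0 -17 0.3 16.5 -13 0;0 0 -18.5 0.3 18.2 -13 0;0 0 -18.5 0.3 18.8 -13 0;0 0 -18.5 0.3 18.8 -13 0;0 0 -18.5 0.3 18.8 -13 0"}}

```text
time_s: 16.35
tcp_pos: [0.6061, 0.1, 0.1613]
tool_rot: [-2.184, -2.256, 0.002]
ft_force: [-1.8, 0.2, -1.5]
gripper_width: 0.0347
grasp_force: 30.0
```

```bash
python3 tray.py .650 .101 w8.png
```

```text
t 16.35 tcp [0.6061 0.1    0.1613] y-axis deg 1.87
wrist rim 4299 [648.2 126.4] [197.2 200.6] 89.89 z 0.0373 xmin 0.548 y 0.0277 0.2251
wrist floor 13738 [648.7 102.8] [180.8 258.4] 1.39 z 0.0042 xmin 0.5569 y -0.0265 0.2308
scene rim 494 [654.1 100. ] [249.1 205.7] 88.51 z 0.037 xmin 0.5514 y -0.0257 0.2259
scene floor 1551 [650.6 107.8] [189.7 265.8] 2.1 z 0.0047 xmin 0.5538 y -0.0272 0.2406
```

View pics/w8.png

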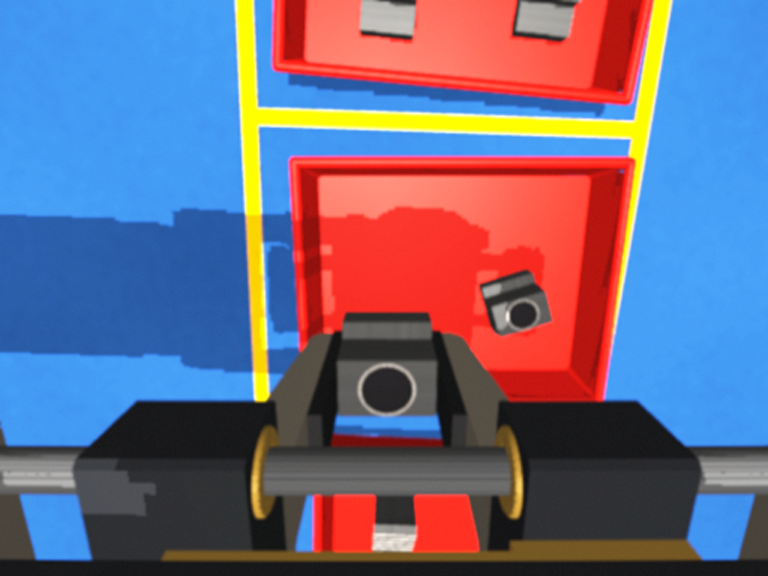

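The tee nut is held level at px (387,380). The tray near half is free and the mate is at (515,302). Lowering.

Emit:
{"fn": "carry_out", "kwargs": {"rows": "0 0 0 0 0 3 0;0 0 0 0 0 6.5 0;0 0 0 0 0 9.5 0;0 0 0 0 0 11.4 0;0 0 0 0 0 12 0;0 0 0 0 0 12.3 0;0 0 0 0 0 12.4 0;0 0 0 0 0 12.5 0;0 0 0 0 0 12.5 0;0 0 0 0 0 12.5 0;0 0 0 0 0 12.5 0"}}

```text
time_s: 17.37
tcp_pos: [0.6079, 0.0997, 0.0382]
tool_rot: [2.183, 2.257, 0.002]
ft_force: [0.3, -0.3, -2.1]
gripper_width: 0.0346
grasp_force: 30.0
```

Emit:
{"fn": "carry_out", "kwargs": {"rows": "0 0 0 0 0 0.05 0;0 0 0 0 0 0.1 0;0 0 0 0 0 0.15 0;0 0 0 0 0 0.15 0;0 0 0 0 0 0.15 0"}}

```text
time_s: 17.78
tcp_pos: [0.6077, 0.0997, 0.037]
tool_rot: [2.184, 2.258, 0.001]
ft_force: [-2.4, -0.3, 5.5]
gripper_width: 0.035
grasp_force: 30.0
```

Emit:
{"fn": "carry_out", "kwargs": {"rows": "0 0 0 0 0 0 52;0 0 0 0 0 0 52;0 0 0 0 0 0 52;0 0 0 0 0 0 52;0 0 0 0 0 -1.5 52;0 0 0 0 0 -4 52;0 0 0 0 0 -8 52;0 0 0 0 0 -12 52;0 0 0 0 0 -16 52;0 0 0 0 0 -16 52;0 0 0 0 0 -16 52"}}

```text
time_s: 18.7
tcp_pos: [0.6092, 0.0997, 0.1991]
tool_rot: [2.181, 2.254, 0.007]
ft_force: [0.4, 0.1, -0.8]
gripper_width: 0.048
grasp_force: 0.0
```

```bash
python3 look.py
```

```text
t 18.7 tcp [0.6092 0.0997 0.1991] y-axis deg 1.9 tilt [ 0.007 -0.    -1.   ]
px [255. 178.] n 968 ztop 0.0407
  all [606.9 102.8] [33.2 27.4] 1.9 tool-axes mm [ 3.3 -3.5]
  top [607.   99.7] [33.2 20.9] 1.8 tool-axes mm [ 0.1 -3.5]
px [320. 191.] n 407 ztop 0.0402
  all [680.  88.] [17.7 27.3] 19.5 tool-axes mm [-13.9  69.1]
  top [679.9  85. ] [15.4 19.8] 19.6 tool-axes mm [-17.   68.8]
bench 8.910152042057584e-05
```

The tee nut stands flat: its top is at 40.7 mm against its mate's 40.2, at (607,103). Next, the flange nut.

Emit:
{"fn": "carry_out", "kwargs": {"rows": "0 0 0 -2.5 -2 0 65;0 0 0 -5.5 -4 0 65;0 0 0 -8.5 -6.5 0 65;0 0 0 -11.5 -9 0 65;0 0 0 -15 -11.5 0 65;0 0 0 -18 -14 0 65;0 0 0 -21 -16.5 0 65;0 0 0 -24 -18.3 0 65;0 0 0 -24 -18.3 0 65;0 0 0 -24 -18.3 0 65;0 0 0 -24 -18.3 0 65"}}

```text
time_s: 19.67
tcp_pos: [0.4317, -0.1454, 0.1941]
tool_rot: [-2.183, -2.255, 0.0]
ft_force: [0.6, 0.7, 0.6]
gripper_width: 0.0599
grasp_force: 0.0
```

```bash
cat > hex.py <<'E'
from look import *
p,M=tool(); c=cap("wrist"); P=cloud(c)
q=P[(P[...,2]>.026)&(P[...,2]<.045)&(np.linalg.norm(P[...,:2]-p[:2],axis=2)<.04)]
n=q[:,:2]*1000; print(len(n),n.min(0).round(1),n.max(0).round(1))
w={a:np.ptp(n@[np.cos(np.radians(a)),np.sin(np.radians(a))]) for a in range(0,180,5)}
print({a:round(v,1) for a,v in w.items()})
print("sum over 60deg:",{a:round(w[a]+w[a+60]+w[a+120],1) for a in range(0,60,5)})
(x,y),r=cv2.minEnclosingCircle(n.astype(np.float32)); print("circle",x,y,r,"tool mm",((np.array([x/1000,y/1000,0])-p)@M*1000).round(1))
save(c,"w9.png",(192,128,320,232),6)
E
python3 look.py; python3 hex.py
```

```text
t 19.6667 tcp [ 0.4317 -0.1454  0.1941] y-axis deg 1.87 tilt [-0.002  0.002 -1.   ]
px [259. 179.] n 935 ztop 0.0318
  all [ 432.8 -142.5] [35.4 39.9] 78.3 tool-axes mm [2.5 1.6]
  top [ 432.5 -144.7] [32.9 30. ] 48.5 tool-axes mm [0.2 1.2]
bench 0.00014324049012612305
704 [ 415.7 -161.7] [ 448.6 -129.1]
{0: np.float64(32.9), 5: np.float64(32.3), 10: np.float64(31.6), 15: np.float64(30.7), 20: np.float64(30.0), 25: np.float64(31.1), 30: np.float64(32.0), 35: np.float64(32.7), 40: np.float64(33.2), 45: np.float64(33.5), 50: np.float64(33.6), 55: np.float64(33.5), 60: np.float64(33.1), 65: np.float64(32.5), 70: np.float64(31.7), 75: np.float64(30.8), 80: np.float64(30.4), 85: np.float64(31.5), 90: np.float64(32.6), 95: np.float64(33.4), 100: np.float64(33.9), 105: np.float64(34.2), 110: np.float64(34.3), 115: np.float64(34.0), 120: np.float64(33.5), 125: np.float64(32.8), 130: np.float64(31.9), 135: np.float64(30.8), 140: np.float64(30.2), 145: np.float64(31.3), 150: np.float64(32.3), 155: np.float64(33.0), 160: np.float64(33.5), 165: np.float64(33.8), 170: np.float64(33.7), 175: np.float64(33.4)}
sum over 60deg: {0: np.float64(99.6), 5: np.float64(97.7), 10: np.float64(95.3), 15: np.float64(92.3), 20: np.float64(90.6), 25: np.float64(94.0), 30: np.float64(96.9), 35: np.float64(99.1), 40: np.float64(100.7), 45: np.float64(101.5), 50: np.float64(101.6), 55: np.float64(100.9)}
circle 432.196533203125 -145.3812255859375 17.13795280456543 tool mm [ -0.7   0.4 194.4]
```

View pics/w9.png

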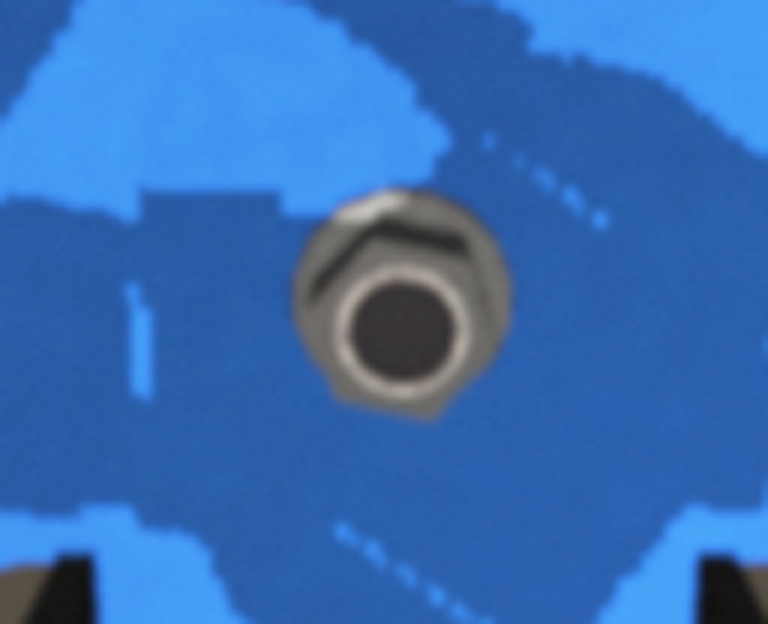

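The flange nut is at crop (402,330), its hexagon 30 mm across flats with flat normals at about 20°, centred at (432,−145). Turn to match, then grip above the flange.

Emit:
{"fn": "carry_out", "kwargs": {"rows": "0 0 -6 0 0.05 3 65;0 0 -12 0 0.05 7 65;0 0 -17.6 0 0.05 11 65;0 0 -17.6 0 0.05 14 65;0 0 -17.6 0 0.05 15.4 65;0 0 -17.6 0 0.05 15.9 65;0 0 -17.6 0 0.05 15.9 65;0 0 -17.6 0 0.05 15.9 65;0 0 -17.6 0 0.05 15.9 0;0 0 -17.6 0 0.05 15.9 0;0 0 -17.6 0 0.05 15.9 0;0 0 -17.6 0 0.05 15.9 0;0 0 -17.6 0 0.05 15.9 0;0 0 -17.6 0 0.05 15.9 0"}}

```text
time_s: 20.93
tcp_pos: [0.4331, -0.1465, 0.0372]
tool_rot: [1.813, 2.565, 0.0]
ft_force: [-1.1, 0.2, 3.2]
gripper_width: 0.0296
grasp_force: 30.0
```

Emit:
{"fn": "carry_out", "kwargs": {"rows": "0 0 0 0 0 -2 0;0 0 0 0 0 -5 0;0 0 0 0 0 -9 0;0 0 0 0 0 -13 0;0 0 2 -2 1 -13 0;0 0 4 -5 2.4 -13 0;0 0 6 -8 3.8 -13 0;0 0 8 -11 5.3 -13 0;0 0 10 -14 6.7 -13 0;0 0 12 -17 8.2 -13 0;0 0 13.5 -19 9.2 -13 0;0 0 13.5 -20.1 9.7 -13 0;0 0 13.5 -20.1 9.7 -13 0;0 0 13.5 -20.1 9.7 -13 0"}}

```text
time_s: 22.1
tcp_pos: [0.5908, -0.3031, 0.1656]
tool_rot: [-2.101, -2.333, 0.0]
ft_force: [-1.1, -0.8, -1.8]
gripper_width: 0.0294
grasp_force: 30.0
```

```bash
python3 tray.py .633 -.299 w10.png
```

```text
t 22.1 tcp [ 0.5908 -0.3031  0.1656] y-axis deg 5.99
wrist rim 4789 [ 628.9 -271.1] [197.8 208.2] 5.81 z 0.0373 xmin 0.527 y -0.3815 -0.1716
wrist floor 13197 [ 622.1 -266.5] [195.4 207.2] 6.0 z 0.0042 xmin 0.5198 y -0.3661 -0.1641
scene rim 359 [ 633.  -272.3] [202.  215.2] 5.77 z 0.0362 xmin 0.528 y -0.3828 -0.1695
scene floor 972 [ 629.3 -267.7] [190.6 215.9] 6.44 z 0.0046 xmin 0.5375 y -0.3803 -0.1593
```

View pics/w10.png

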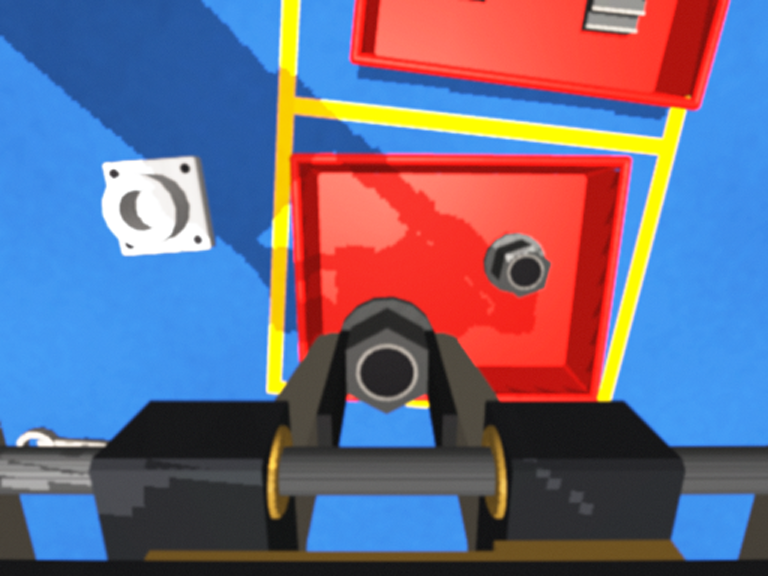

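The flange nut is held upright at px (387,355). The tray near half is free and the mate is at (518,265). Lowering.

Emit:
{"fn": "carry_out", "kwargs": {"rows": "0 0 0 0 0 3 0;0 0 0 0 0 6.5 0;0 0 0 0 0 9.5 0;0 0 0 0 0 11.4 0;0 0 0 0 0 12 0;0 0 0 0 0 12.3 0;0 0 0 0 0 12.4 0;0 0 0 0 0 12.5 0;0 0 0 0 0 12.5 0;0 0 0 0 0 12.5 0;0 0 0 0 0 12.5 0"}}

```text
time_s: 23.12
tcp_pos: [0.5919, -0.3037, 0.0428]
tool_rot: [2.101, 2.333, 0.0]
ft_force: [0.8, 0.2, -1.3]
gripper_width: 0.0298
grasp_force: 30.0
```

Emit:
{"fn": "carry_out", "kwargs": {"rows": "0 0 0 0 0 0.05 0;0 0 0 0 0 0.1 0;0 0 0 0 0 0.15 0;0 0 0 0 0 0.18 0;0 0 0 0 0 0.18 0;0 0 0 0 0 0.18 0"}}

```text
time_s: 23.62
tcp_pos: [0.5916, -0.3035, 0.0412]
tool_rot: [2.102, 2.334, -0.0]
ft_force: [-3.1, 2.0, 6.8]
gripper_width: 0.0298
grasp_force: 30.0
```

Emit:
{"fn": "carry_out", "kwargs": {"rows": "0 0 0 0 0 0 50;0 0 0 0 0 0 50;0 0 0 0 0 0 50;0 0 0 0 0 0 50;0 0 0 0 0 -1.5 50;0 0 0 0 0 -4 50;0 0 0 0 0 -8 50;0 0 0 0 0 -12 50;0 0 0 0 0 -16 50;0 0 0 0 0 -16 50;0 0 0 0 0 -16 50;0 0 0 0 0 -16 50"}}

```text
time_s: 24.62
tcp_pos: [0.5912, -0.3032, 0.2003]
tool_rot: [2.102, 2.334, 0.0]
ft_force: [0.3, -0.9, -0.4]
gripper_width: 0.0458
grasp_force: 0.0
```

```bash
python3 look.py; python3 - <<'E'
from h import *
save(cap("scene"),"end.png",(80,120,440,330),2.2)
E
```

```text
t 24.6167 tcp [ 0.5912 -0.3032  0.2003] y-axis deg 6.0 tilt [ 0. -0. -1.]
px [258. 176.] n 968 ztop 0.0357
  all [ 590.8 -299.8] [38.6 35.1] 5.7 tool-axes mm [ 3.5 -0.1]
  top [ 590.4 -301.2] [28.7 32.2] 65.8 tool-axes mm [ 2.1 -0.6]
bench 0.00011685069477979093
```

View pics/end.png

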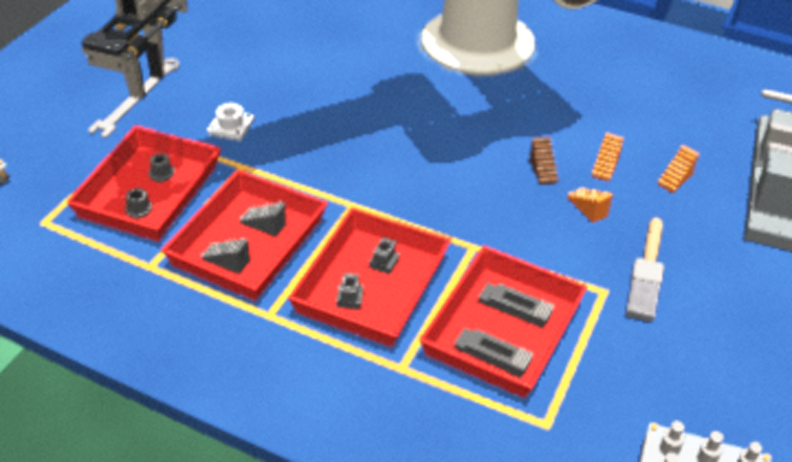

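All four trays hold pairs, upright and flat: flange nuts (160,165)/(138,203), step blocks (265,217)/(225,253), tee nuts (384,253)/(349,290) and straps (515,303)/(495,350). The housing, spanner and look-alikes are untouched and the gripper is clear.

```bash
python3 -c "
from rig import env
print(env.sign_off())"
```

```text
the job is handed in; nothing more can be done
None
```

The strap clamp, step block, tee nut and flange nut each lie flat beside their mates in the right trays, the bystanders and look-alikes were left alone, and the job was handed in at about 25 s.

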